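Shut the row of flip-top sample vials with one sweep of a fingertip

TASK

Run a fingertip lightly along the curved row of open vials so that their flip lids fold down one after another, starting with the vial beside the rack's handle loop, until all five lie shut flat on their vials. Press gently, lift nothing, keep the rack where it stands and leave the other things alone.

Things in the scene. Friction and masses are not known exactly. Their poses are not given: they have to be found in the camera images.
- rack: curved blue rack, loose on the table (0.9 kg), five clear vials fixed in it. Origin: under the middle vial, on the table, z up. The row is an arc of radius 190 mm centred at (-190, 0) mm in the rack's frame; vials 46 mm apart along it, vial 1 at the -y end, vial 5 at +y. Base 44 mm wide. Beyond vial 1 a flat handle loop, 9 mm high, reaches 80 mm from that vial's centre
- rim1 (a point): centre of the mouth of vial 1 (25 mm diameter), at the rim, 58 mm above the table, the first, beside the handle loop. Its lid's hinge is level with the rim, 14 mm before this point (towards the handle loop) along the row, the shut lid's free end 19 mm past it; the other vials likewise. So a finger moving along the row away from the handle loop folds the lids over and shut
- rim2 (a point): centre of the mouth of vial 2 (25 mm diameter), at the rim, 58 mm above the table
- rim3 (a point): centre of the mouth of vial 3 (25 mm diameter), at the rim, 58 mm above the table
- rim4 (a point): centre of the mouth of vial 4 (25 mm diameter), at the rim, 58 mm above the table
- rim5 (a point): centre of the mouth of vial 5 (25 mm diameter), at the rim, 58 mm above the table, the last
- lid1 (a joint): angle of the white flip lid of vial 1 (rad): 0 = shut flat on the rim, 1.5 to 1.9 = standing open at the start, stop at 2.1. Disc 27 mm across, 3.5 mm thick, with a small thumb tab; shut, its top is 61.5 mm above the table; standing, it reaches 33 mm above the rim. Slightly stiff hinge (0.006 N m): it stays where it is left, no snap or spring
- lid2 (a joint): angle of the white flip lid of vial 2 (rad): 0 = shut flat on the rim, 1.5 to 1.9 = standing open at the start, stop at 2.1. As lid 1
- lid3 (a joint): angle of the white flip lid of vial 3 (rad): 0 = shut flat on the rim, 1.5 to 1.9 = standing open at the start, stop at 2.1. As lid 1
- lid4 (a joint): angle of the white flip lid of vial 4 (rad): 0 = shut flat on the rim, 1.5 to 1.9 = standing open at the start, stop at 2.1. As lid 1
- lid5 (a joint): angle of the white flip lid of vial 5 (rad): 0 = shut flat on the rim, 1.5 to 1.9 = standing open at the start, stop at 2.1. As lid 1
- jar: closed sample jar, 38 mm diameter, 55 mm tall, on the hollow (inner) side of the rack. Origin: centre of its underside. To be left alone
- spare_vial: closed vial, 27 mm diameter, 52 mm tall, standing alone on the hollow (inner) side of the rack. Origin: centre of its underside. To be left alone
- eyepiece: black microscope eyepiece standing upright, 38 mm diameter, 40 mm tall, on the outer side of the rack. Origin: centre of its underside. To be left alone
- dishes: stack of three covered dishes, 62 mm diameter, 39 mm tall, on the outer side of the rack. Origin: centre of its underside. To be left alone
- remote: white remote control lying flat, 135 x 45 x 18 mm, on the left of the table. Origin: centre of its underside. To be left alone
- flask: clear flat culture flask lying down, 110 x 78 x 34 mm plus a neck and cap of 39 mm, on the right of the table. Origin: centre of its underside. To be left alone
- reagent: reagent bottle, 68 mm diameter, 140 mm tall, on the far left of the table. Origin: centre of its underside. To be left alone

How it is judged:
On the way, in this order (a step that is already met when the one before it is completed fails the run):
1. the first lid counted from the handle loop is shut (within 0.17 rad), the later ones not yet (value of joint lid1 below 0.17 rad and not (value of joint lid2 below 0.17 rad) and not (value of joint lid3 below 0.17 rad) and not (value of joint lid4 below 0.17 rad) and not (value of joint lid5 below 0.17 rad)).
2. the second lid counted from the handle loop is shut (within 0.17 rad), the later ones not yet (value of joint lid2 below 0.17 rad and not (value of joint lid3 below 0.17 rad) and not (value of joint lid4 below 0.17 rad) and not (value of joint lid5 below 0.17 rad)).
3. the third lid counted from the handle loop is shut (within 0.17 rad), the later ones not yet (value of joint lid3 below 0.17 rad and not (value of joint lid4 below 0.17 rad) and not (value of joint lid5 below 0.17 rad)).
4. the fourth lid counted from the handle loop is shut (within 0.17 rad), the later ones not yet (value of joint lid4 below 0.17 rad and not (value of joint lid5 below 0.17 rad)).
5. the fifth lid counted from the handle loop is shut (within 0.17 rad), the later ones not yet (value of joint lid5 below 0.17 rad).
At the end, for the whole second after the job is handed in: all five lids are shut to within 0.17 rad (free end within about 5 mm of flat), and the rack is at rest, flat on the table and within 30 mm of where it started (value of joint each of lid1, lid2, lid3, lid4, lid5 below 0.17 rad and linear speed of rack below 0.02 m/s and distance of rack from where it was at the start of the episode below 0.03 m and angle between rack's own z axis and vertical below 0.05 rad); the robot touches nothing.
It fails at once if the rack is lifted, tipped or pushed more than 30 mm from its place (height (world z) of rack above 0.012 m or angle between rack's own z axis and vertical above 0.15 rad or distance of rack from where it was at the start of the episode above 0.03 m).
It fails at once if the fingers press on the rack or its lids with more than 40 N (contact force between the fingers and rack above 40 N).
It fails at once if another thing on the table is moved more than 20 mm, lifted or tipped (distance of any of jar, spare_vial, eyepiece, dishes, remote, flask, reagent from where it was at the start of the episode above 0.02 m or height (world z) of any of jar, spare_vial, eyepiece, dishes, remote, flask, reagent above 0.012 m or angle between any of jar, spare_vial, eyepiece, dishes, remote, flask, reagent's own z axis and vertical above 0.3 rad).
It also fails if it takes over 35 s, if anything falls off the work surface, if the arm or the gripper's body presses on something with over 40 N, if the wrist force passes 120 N, or if a joint passes its speed limit or range.

ROBOT

A 7-joint arm with a two-finger parallel gripper is mounted at the origin on the work surface. World frame = base frame: x ahead of the robot, y to its left, z up, the work surface at z = 0. Lengths are in m, angles in rad, forces in N, time in s.
With the tool pointing down it reaches from about 0.35 to 0.9 m from the base axis. Payload 7.2 kg.
Tool frame: the origin (TCP) lies at the very end of the fingers, on their centre line; the grasp point (between the pads) lies 19 mm behind it (manip.grip_point_offset is the distance from the TCP to the grasp point, in m); z points along the fingers, y is the line along which they close (so a half turn about z gives the same grasp; the last joint's range is limited). The gripper opens to 85 mm and grips with 20 to 120 N. Pads are 22 mm wide; open, the fingers measure 114 mm over their backs; the gripper's body (76 mm by 85 mm) begins 54 mm behind the grasp point. The pads swing forward as they close: fully open they stand 13 mm farther back than shut.
Start: joints at [-1.301, 0.411, -0.013, 1.596, 0.006, 1.134, -0.082], TCP at [0.207, 0.59, 0.231] pointing down, gripper open.
Joint ranges: [-2.95, 2.95], [-0.29, 1.99], [-1.47, 1.44], [0.14, 2.54], [-1.03, 4.17], [0.13, 1.85], [-2.86, 2.86]. Speed limits (rad/s): [2.39, 2.39, 3.01, 3.01, 3.14, 3.14, 3.14].

INTERFACE

Orientations are given as a unit quaternion [w, x, y, z].
In Python, from bench import manip gives the robot as it stands.
- The arm moves only by the tool hand_motion, called after "Call:" as name(argument=value, ...) on one line, values as JSON. Schema: {"type":"object","properties":{"deltas":{"type":"object","properties":{"motion":{"type":"array","items":{"type":"array","items":{"type":"number"},"minItems":4,"maxItems":4},"minItems":1,"maxItems":8}},"additionalProperties":false,"required":["motion"]},"jaw":{"type":"number"},"only":{"type":"string"},"quiet":{"type":"boolean"},"lines":{"type":"string"}},"required":["deltas"],"additionalProperties":false}. deltas is an object whose key "motion" holds a list of rows, 1 to 8 of them, each of 4 numbers: dx, dy, dz in shares of the most that a row can go, 1 being 62.5 mm, then a turn about the tool's z in shares of 90 degrees (1.0 is 90 degrees); each row shifts and turns the commanded pose from where the row before left it, along the tool's axes as they then stand; what a row does not reach is not made up. A row lasts 1/8 s, in which the tool goes at most 0.0625 m and 0.188 rad, less where a joint would pass 70% of its speed; a pose out of reach is approached as far as the arm can. jaw is the opening from 0.0 (shut) to 1.0 (fully open), set as the call begins (left out keeps the last). The fingers move at their own pace and stop on an object; the grip force is fixed at half the most. Time passes only in rows, so rows that do not move let the fingers close. The tool returns the time, the measured TCP pose, the force, the opening and the grip force at its end. only (a regular expression) keeps the lines of the reply that match it, lines (a string "A,B") keeps lines A to B, and quiet returns only ok. Shift and turn numbers lie between -1 and 1, and a call with a number outside is refused. Input that does not fit is refused with a message, and nothing moves.
- manip.sense(): the state, without advancing time (a new reading comes with each control period).
- manip.camera(name): name is "scene" or "top" or "wrist"; returns the picture (384x512x3 uint8, blue, green, red); there is no depth.
- manip.camera_model(name): a dict with "mtx" (3x3 intrinsics, pixels), "rvec" (rotation vector, rad) and "tvec" (3), from world to camera coordinates, as OpenCV has them. Camera axes: x right, y down, z forward; pixel columns grow to the right and rows downward; lengths in m; the calibration is good to about 2 mm. A picture is of the moment at which its call begins: read the wrist's pose just before it. camera_model takes no time and is no camera call; for the wrist camera it gives the pose at the moment of the call.
- manip.job_done(): hands the job in; it is judged then, once.
The state is a dict: "clock": time; "joint_pos": joint angles; "joint_vel": joint speeds; "tau": joint torques, N m; "tcp_pos": TCP position; "tcp_rot": TCP orientation; "wrist_force": force on the tool from outside, world axes, zero at the start; "moment": the same for the moment, N m; "gripper_width": opening from 0.0 (shut) to 1.0 (fully open); "finger_force": force on a finger pad.
Only numpy, scipy, OpenCV 4.12 (cv2) and the standard library are available. Lean on these libraries where they do the work, as an engineer would, in place of code of your own. Each camera call takes 0.05 s, during which the arm holds its last target. There are 200 camera calls.

## Working session

There is one attempt and no reset: what is moved stays moved. The work goes in short steps, Python scripts to look and compute and a tool call to move; the robot and the scene stay as the last step left them, time stands still between calls to the robot, and variables do not carry over. Pictures are saved under pics/ and viewed, at most 10 in all, crops included, and the job is handed in when it is done.

```bash
ls; mkdir -p pics
```

Run:
```python
from bench import manip
import cv2
for n in("top","scene"):
    cv2.imwrite(f"pics/{n}0.png",manip.camera(n))
    print(manip.camera_model(n))
print(manip.sense())
```

```text
bench.py
pics
{'mtx': array([[434.3184361 ,   0.        , 262.34682154],
       [  0.        , 434.3184361 , 198.47458864],
       [  0.        ,   0.        ,   1.        ]]), 'rvec': array([ 2.15661707, -2.11053512,  0.21835022]), 'tvec': array([-0.02236116,  0.58125978,  1.31067474])}
{'mtx': array([[460.3383394 ,   0.        , 264.56708657],
       [  0.        , 460.3383394 , 190.7889738 ],
       [  0.        ,   0.        ,   1.        ]]), 'rvec': array([ 0.96988844,  2.60604792, -0.84771773]), 'tvec': array([ 0.42806211, -0.28789088,  1.52320005])}
{'clock': 0.1, 'joint_pos': array([-1.30118498,  0.41183864, -0.0127317 ,  1.59697584,  0.00559536,
        1.13430576, -0.08218591]), 'joint_vel': array([ 0.00056043, -0.00225268,  0.00044654, -0.00242964, -0.00159246,
       -0.00026865, -0.00117542]), 'tau': array([ 2.44717608e-03, -6.01827836e+01,  6.83926083e-01, -3.00083899e+01,
        1.39066382e-02,  6.47527646e-03,  4.10141638e-05]), 'tcp_pos': array([0.20701164, 0.58923526, 0.23051905]), 'tcp_rot': array([-7.90845054e-05,  1.68076807e-01,  9.85773620e-01, -7.41828664e-04]), 'wrist_force': array([ 0.34652576, -0.5246564 ,  0.03695037]), 'moment': array([0.04485724, 0.05721555, 0.03470237]), 'finger_force': 0.0, 'gripper_width': 1.000964377841945}
```

View pics/top0.png

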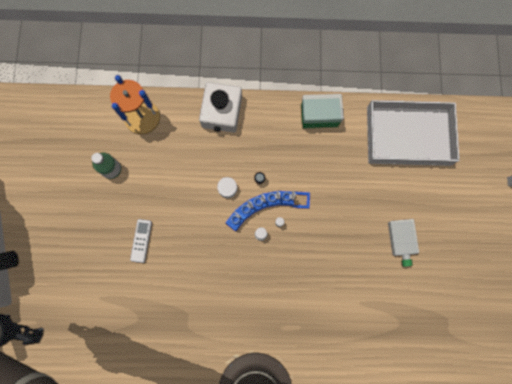

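View pics/scene0.png

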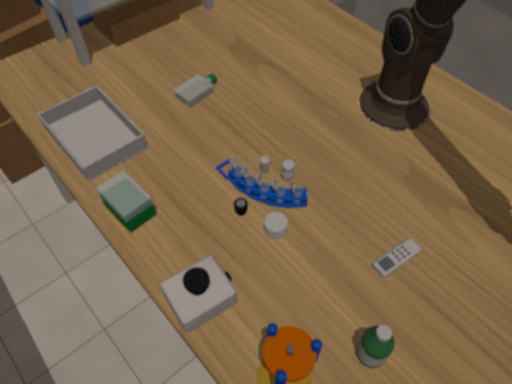

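The top view shows the rack at px (230-310, 190-230), with the handle loop at the right (310,200). Its hollow side faces the robot, with the jar and spare vial at (262,233) and (280,222).

Create h.py:
```python
import numpy as np, cv2
from bench import manip
def ray(m,px,z):
    R,_=cv2.Rodrigues(np.array(m["rvec"],float)); t=np.array(m["tvec"]).reshape(3)
    p=np.atleast_2d(np.array(px,float))
    d=np.c_[p,np.ones(len(p))]@np.linalg.inv(m["mtx"]).T@R
    c=-R.T@t
    return c+d*((z-c[2])/d[:,2])[:,None]
def proj(m,P):
    return cv2.projectPoints(np.array(P,float).reshape(-1,1,3),m["rvec"],m["tvec"],m["mtx"],None)[0].reshape(-1,2)
def blue(im):
    h=cv2.cvtColor(im,cv2.COLOR_BGR2HSV)
    return cv2.inRange(h,(105,130,50),(130,255,255))
```

Run:
```python
from h import *
m=manip.camera_model("top"); im=cv2.imread("pics/top0.png")
print(ray(m,[[310,192],[308,208],[235,229],[228,222],[262,233],[280,222],[260,178],[228,187]],0.02).round(3))
c=im[160:250,210:330]; c=cv2.resize(c,(800,600),interpolation=cv2.INTER_CUBIC); cv2.imwrite("pics/c1.png",c)
mw=manip.camera_model("wrist");R,_=cv2.Rodrigues(mw["rvec"]);print(-R.T@mw["tvec"].reshape(3),R,mw["mtx"])
```

```text
[[ 0.613 -0.164  0.02 ]
 [ 0.56  -0.158  0.02 ]
 [ 0.487  0.074  0.02 ]
 [ 0.509  0.097  0.02 ]
 [ 0.476 -0.011  0.02 ]
 [ 0.513 -0.068  0.02 ]
 [ 0.655 -0.001  0.02 ]
 [ 0.623  0.101  0.02 ]]
[0.13556003 0.61428537 0.37399591] [[ 0.33122957  0.94354881 -0.00161461]
 [ 0.90086557 -0.31573598  0.29791276]
 [ 0.28058544 -0.10013207 -0.95459174]] [[272.92826967   0.         255.83922409]
 [  0.         272.92826967 187.58784168]
 [  0.           0.           1.        ]]
```

View pics/c1.png

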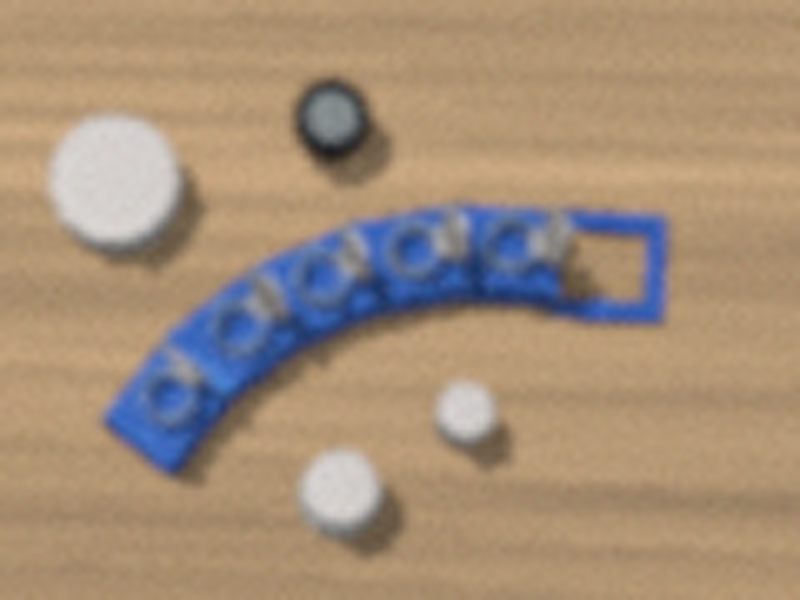

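The crop shows the five mouths at crop px (513,243), (415,248), (323,277), (242,325) and (172,396), with the lids standing on the handle side of each. I'll fit the rack pose to them.

Add to h.py:
```python
a=(np.arange(5)-2)*46/190
RIM=np.c_[.19*np.cos(a)-.19,.19*np.sin(a)]
def fit(P):
    p=P[:,:2]; A=RIM-RIM.mean(0); B=p-p.mean(0)
    th=np.arctan2((A[:,0]*B[:,1]-A[:,1]*B[:,0]).sum(),(A*B).sum())
    R=np.array([[np.cos(th),-np.sin(th)],[np.sin(th),np.cos(th)]]); t=p.mean(0)-R@RIM.mean(0)
    return th,t,p-(RIM@R.T+t)
```

Run:
```python
from h import *
m=manip.camera_model("top")
c=np.array([[513,243],[415,248],[323,277],[242,325],[172,396]])
P=ray(m,(c+.5)*.15-.5+[210,160],.058)
th,t,r=fit(P);print(P.round(4));print(th,t,(r*1000).round(1))
mw=manip.camera_model("wrist");R,_=cv2.Rodrigues(mw["rvec"])
from scipy.spatial.transform import Rotation as Ro
s=manip.sense();q=s["tcp_rot"];T=Ro.from_quat(np.r_[q[1:],q[0]]).as_matrix();print(T.round(3))
cam=-R.T@mw["tvec"].reshape(3);print("cam in tool",T.T@(cam-s["tcp_pos"]),"viewdir tool",T.T@R[2])
print("goal tool d",T.T@(np.r_[t,.3]-s["tcp_pos"]))
```

```text
[[ 0.5905 -0.0855  0.058 ]
 [ 0.587  -0.0393  0.058 ]
 [ 0.5721  0.0036  0.058 ]
 [ 0.5484  0.041   0.058 ]
 [ 0.5142  0.0726  0.058 ]]
0.4491015192943448 [0.57229317 0.00324048] [[-0.6  0.4]
 [-0.1  0.9]
 [-0.2  0.4]
 [ 0.9 -0.9]
 [-0.  -0.8]]
[[-0.944  0.331 -0.   ]
 [ 0.331  0.943 -0.001]
 [-0.    -0.001 -1.   ]]
cam in tool [ 0.0757021  -0.00025591 -0.14348371] viewdir tool [-2.97824167e-01 -7.50682528e-05  9.54620741e-01]
goal tool d [-0.53883171 -0.43194532 -0.06878745]
```

Add to h.py:
```python
from scipy.spatial.transform import Rotation as Ro
TH,TR=0.4491,np.array([.57229,.00324])
def arc(s): # s from rim1 (m); straight before rim1
    al=max(s,0)/.19-.4842; e=np.array([np.cos(al),np.sin(al)]); tg=np.array([-e[1],e[0]])
    p=.19*e-[.19,0]+min(s,0)*tg
    R=np.array([[np.cos(TH),-np.sin(TH)],[np.sin(TH),np.cos(TH)]])
    tg=R@tg
    return R@p+TR,np.arctan2(tg[1],tg[0])
def go(s,z):
    st=manip.sense();q=st["tcp_rot"];T=Ro.from_quat(np.r_[q[1:],q[0]]).as_matrix()
    p,h=arc(s); yaw=np.arctan2(T[1,0],T[0,0])
    print("clock",st["clock"],"tool d",(T.T@(np.r_[p,z]-st["tcp_pos"])).round(4),"turn",round(-(h-yaw),4),"F",st["wrist_force"].round(1),"goal",p.round(4),"tcp",st["tcp_pos"].round(4))
```

```bash
python3 -c "
from h import *
go(-.065,.2)"
```

```text
clock 0.1 tool d [-0.6054 -0.5718  0.0314] turn 1.2681 F [ 0.3 -0.5  0. ] goal [ 0.5887 -0.1509] tcp [0.207  0.5892 0.2305]
```

Units first: shifts go in shares of 62.5 mm and turns go in shares of 90 degrees. So -0.038 m is -0.608, -0.036 m is -0.576.

Call:
hand_motion(deltas={"motion": [[-0.608, -0.576, 0, 0], [-0.608, -0.576, 0, 0], [-0.608, -0.576, 0, 0], [-0.608, -0.576, 0, 0], [-0.608, -0.576, 0, 0], [-0.608, -0.576, 0, 0], [-0.608, -0.576, 0, 0], [-0.608, -0.576, 0, 0]]}, jaw=0.0)

```text
clock: 1.1
tcp_pos: [0.3989, 0.2155, 0.2312]
tcp_rot: [-0.0, 0.168, 0.986, 0.0]
wrist_force: [0.5, 1.0, 0.3]
gripper_width: -0.001
finger_force: 0.0
```

Call:
hand_motion(deltas={"motion": [[-0.608, -0.576, 0, 0], [-0.608, -0.576, 0, 0], [-0.608, -0.576, 0, 0], [-0.608, -0.576, 0, 0], [-0.608, -0.576, 0, 0], [-0.608, -0.576, 0, 0], [-0.608, -0.576, 0, 0], [-0.608, -0.576, 0, 0]]})

```text
clock: 2.1
tcp_pos: [0.5904, -0.1566, 0.2309]
tcp_rot: [-0.0, 0.168, 0.986, 0.0]
wrist_force: [-0.5, -0.1, 1.2]
gripper_width: 0.001
finger_force: 0.0
```

Call:
hand_motion(deltas={"motion": [[0, 0, 0, 0.1006], [0, 0, 0, 0.1006], [0, 0, 0, 0.1006], [0, 0, 0, 0.1006], [0, 0, 0, 0.1006], [0, 0, 0, 0.1006], [0, 0, 0, 0.1006], [0, 0, 0, 0.1006]]})

```text
clock: 3.1
tcp_pos: [0.5896, -0.1551, 0.2309]
tcp_rot: [-0.0, 0.72, 0.694, -0.0]
wrist_force: [-0.1, -0.1, 0.1]
gripper_width: -0.001
finger_force: 0.0
```

```bash
python3 -c "
from h import *
go(-.065,.2);print(manip.sense()['joint_pos'])"
```

```text
clock 3.1 tool d [ 0.0042 -0.001   0.0309] turn -0.0009 F [-0.1 -0.1  0.1] goal [ 0.5887 -0.1509] tcp [ 0.5896 -0.1551  0.2309]
[-0.36051494  0.46103242  0.76018517  1.67256402 -0.34280934  1.14724612
  0.45473058]
```

Run:
```python
from h import *
m=manip.camera_model("wrist"); im=manip.camera("wrist"); cv2.imwrite("pics/w1.png",im)
for k in range(5):
    p,h=arc(.046*k)
    t=np.linspace(0,2*np.pi,60); q=proj(m,np.c_[p[0]+.0125*np.cos(t),p[1]+.0125*np.sin(t),0*t+.058])
    cv2.polylines(im,[np.int32(q*8)],True,(0,0,255),1,cv2.LINE_AA,3)
    print(q.mean(0).round())
cv2.imwrite("pics/w1o.png",cv2.resize(im,(800,600),interpolation=cv2.INTER_CUBIC))
```

```text
[255. 109.]
[250.  64.]
[233.  18.]
[205. -26.]
[167. -64.]
```

View pics/w1o.png

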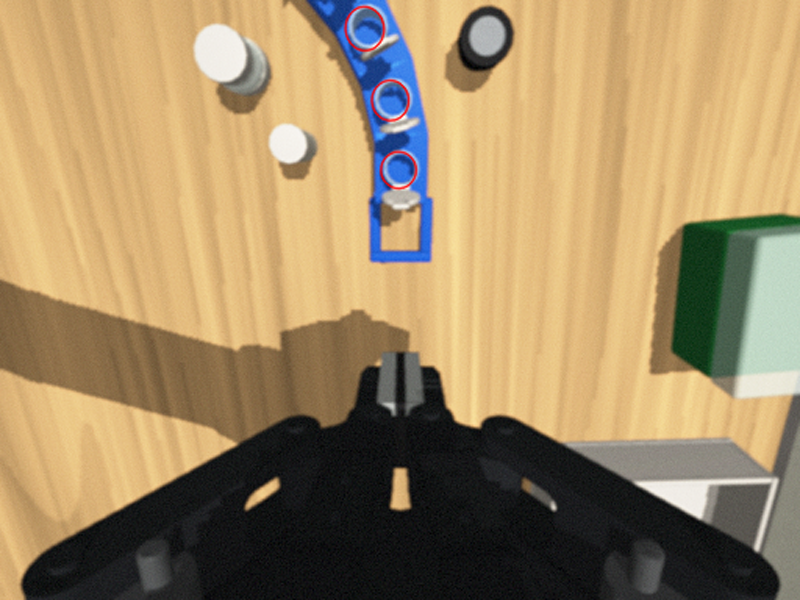

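The predicted rims (red) coincide with the mouths at (399,170), (391,100) and (366,28) to about 1–2 mm. The closed fingers at (400,370) sit behind the loop, clear of lid 1. Next I descend.

Converted, 0.024 m is 0.384, 0.022 m is 0.352.

Call:
hand_motion(deltas={"motion": [[0, 0, 0.384, 0], [0, 0, 0.384, 0], [0, 0, 0.384, 0], [0, 0, 0.384, 0], [0, 0, 0.384, 0], [0, 0, 0.384, 0], [0, 0, 0.352, 0], [0, 0, 0, 0]]})

```text
clock: 4.15
tcp_pos: [0.5886, -0.1548, 0.0636]
tcp_rot: [-0.001, 0.717, 0.697, -0.001]
wrist_force: [-0.6, -0.2, 0.2]
gripper_width: -0.003
finger_force: 0.0
```

```bash
python3 -c "
from h import *
go(-.065,.0645)"
```

```text
clock 4.15 tool d [ 0.0039  0.0001 -0.0009] turn 0.0061 F [-0.6 -0.2  0.2] goal [ 0.5887 -0.1509] tcp [ 0.5886 -0.1548  0.0636]
```

Converted, 0.012 m is 0.192, 0.01 m is 0.16.

Call:
hand_motion(deltas={"motion": [[0.192, 0, 0, 0], [0.192, 0, 0, 0], [0.16, 0, 0, 0], [0.16, 0, 0, 0], [0.16, 0, 0, 0], [0.128, 0, 0, 0], [0.128, 0, 0, 0]]})

```text
clock: 5.03
tcp_pos: [0.592, -0.0847, 0.0652]
tcp_rot: [-0.0, 0.718, 0.696, 0.0]
wrist_force: [0.5, 0.3, 0.5]
gripper_width: -0.002
finger_force: 0.1
```

```bash
python3 -c "
from h import *
go(0,.0635)"
```

```text
clock 5.025 tool d [-0.0012 -0.001   0.0017] turn 0.0041 F [0.5 0.3 0.5] goal [ 0.591  -0.0859] tcp [ 0.592  -0.0847  0.0652]
```

Converted, 0.0115 m is 0.184, -0.001 m is -0.016, -0.03 rad / 1.5708 = -0.0191.

Call:
hand_motion(deltas={"motion": [[0, -0.016, 0.016, -0.0191], [0.184, 0, 0.016, -0.0382], [0.184, 0, 0, -0.0382], [0.184, 0, 0, -0.0382], [0.184, 0, 0, -0.0382], [0, 0, 0, 0]]})

```text
clock: 5.78
tcp_pos: [0.5868, -0.0377, 0.0632]
tcp_rot: [-0.001, 0.617, 0.787, 0.0]
wrist_force: [-0.4, -0.1, -0.0]
gripper_width: 0.002
finger_force: 0.0
```

```bash
python3 -c "
from h import *
go(.046,.0635)"
```

```text
clock 5.775 tool d [-0.0025 -0.0003 -0.0003] turn 0.0352 F [-0.4 -0.1 -0. ] goal [ 0.5871 -0.0402] tcp [ 0.5868 -0.0377  0.0632]
```

Converted, 0.0115 m is 0.184, 0.011 m is 0.176, -0.06 rad / 1.5708 = -0.0382.

Call:
hand_motion(deltas={"motion": [[0.176, 0, 0, -0.0382], [0.184, 0, 0, -0.0382], [0.184, 0, 0, -0.0382], [0.184, 0, 0, -0.0382], [0, 0, 0, 0]]})

```text
clock: 6.4
tcp_pos: [0.5718, 0.005, 0.0632]
tcp_rot: [-0.001, 0.518, 0.855, 0.0]
wrist_force: [0.4, 0.3, -1.0]
gripper_width: -0.001
finger_force: 0.0
```

Run:
```python
from h import *
go(.092,.0635)
for n in("wrist","scene"):
    im=manip.camera(n)
    if n=="scene": im=im[130:230,190:330]
    cv2.imwrite(f"pics/{n}2.png",cv2.resize(im,(700,500),interpolation=cv2.INTER_CUBIC))
a=cv2.imread("pics/wrist2.png");b=cv2.imread("pics/scene2.png")
cv2.imwrite("pics/both2.png",np.hstack([cv2.resize(a,(400,300)),cv2.resize(b,(400,300))]))
```

```text
clock 6.4 tool d [-0.0018 -0.0003 -0.0003] turn 0.0329 F [ 0.4  0.3 -1. ] goal [0.5723 0.0032] tcp [0.5718 0.005  0.0632]
```

View pics/both2.png

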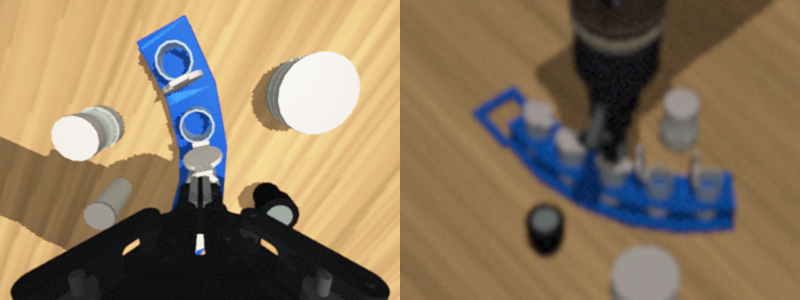

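The scene view (right) shows lids 1 and 2 lying flat at (540,115) and (572,148), with the finger on lid 3. In the wrist view (left), lids 4 and 5 still stand at (203,155) and (183,80), and the rack hasn't moved. I'll continue.

Converted, 0.0115 m is 0.184, 0.0105 m is 0.168, -0.06 rad / 1.5708 = -0.0382.

Call:
hand_motion(deltas={"motion": [[0.168, 0, 0, -0.0382], [0.184, 0, 0, -0.0382], [0.184, 0, 0, -0.0382], [0.184, 0, 0, -0.0382], [0, 0, 0, 0]]})

```text
clock: 7.12
tcp_pos: [0.5472, 0.0426, 0.0632]
tcp_rot: [-0.001, 0.412, 0.911, 0.0]
wrist_force: [-0.2, -0.3, -0.2]
gripper_width: -0.002
finger_force: 0.0
```

```bash
python3 -c "
from h import *
go(.138,.0635)"
```

```text
clock 7.125 tool d [-0.0007 -0.0002 -0.0003] turn 0.0307 F [-0.2 -0.3 -0.2] goal [0.5475 0.0419] tcp [0.5472 0.0426 0.0632]
```

Then lid 5, run about 20 mm past its rim, and lift away.

Converted, 0.0115 m is 0.184, 0.011 m is 0.176, -0.06 rad / 1.5708 = -0.0382.

Call:
hand_motion(deltas={"motion": [[0.176, 0, 0, -0.0382], [0.184, 0, 0, -0.0382], [0.184, 0, 0, -0.0382], [0.184, 0, 0, -0.0382], [0.16, 0, 0, 0], [0.096, 0, 0, 0], [0, 0, 0, 0]]})

```text
clock: 8.0
tcp_pos: [0.5016, 0.082, 0.0633]
tcp_rot: [-0.0, 0.301, 0.954, 0.0]
wrist_force: [-0.4, 0.3, 0.4]
gripper_width: 0.003
finger_force: 0.0
```

Call:
hand_motion(deltas={"motion": [[0, 0, -0.16, 0], [0, 0, -0.48, 0], [0, 0, -0.8, 0], [-0.48, 0, -0.48, 0], [-0.8, 0, 0, 0], [-0.8, 0, 0, 0], [-0.8, 0, 0, 0], [0, 0, 0, 0]]})

```text
clock: 9.0
tcp_pos: [0.6514, -0.0259, 0.1835]
tcp_rot: [0.001, 0.303, 0.953, -0.001]
wrist_force: [0.8, -0.3, -0.8]
gripper_width: 0.004
finger_force: 0.0
```

Run:
```python
from h import *
m=manip.camera_model("wrist"); a=manip.camera("wrist"); b=manip.camera("scene")[130:230,190:330]
cv2.imwrite("pics/both3.png",np.hstack([cv2.resize(a,(400,400)),cv2.resize(b,(400,400),interpolation=cv2.INTER_CUBIC)]))
print(manip.sense()["clock"])
```

```text
9.1
```

View pics/both3.png

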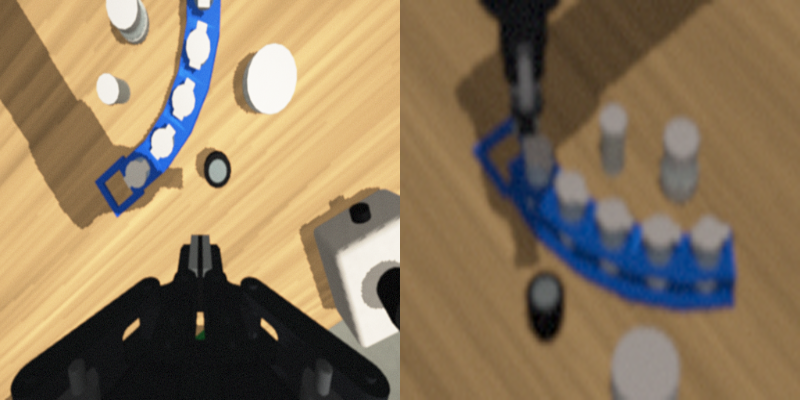

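Both views show all five lids lying flat: (540,160), (572,190), (613,215), (660,237) and (710,235) in the scene view. The rack and the other things look unmoved, and the fingers are clear.

```bash
python3 -c "
from bench import manip
print(manip.job_done())"
```

```text
the job is handed in; nothing more can be done
None
```

I swept the five lids shut in order from the handle loop with a light fingertip and handed the job in at about 9 s of the 35 s allowed; the last pictures show all five flat and the rack and other things in place, but the hand-in gave no verdict.

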